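Poise a cast lever over the bush fixture

TASK

Two identical press fixtures stand on the bench: on the wide post of one waits a brass bush, on that of the other a steel sleeve. Take the grey cast lever by its bar at its balance point, lift it, and finish holding it level and still above the fixture that has the brass bush, right way up, with the big bore centred over the bush and the small eye centred over that fixture's brass pin, its underside about 4 cm above the top of the bush. Do not bump the fixtures or disturb anything else on the bench, and do not put the lever down: the program ends while the gripper holds it there, ready to be pressed on.

Things in the scene. Friction and masses are not known exactly. Their poses are not given: they have to be found in the camera images.
- lever: grey cast lever, 0.5 to 0.75 kg, flat on the bench: heavy boss (60 mm across, 34 high, 38 bore) and small eye (30 across, 30 high, 14 bore), joined by a bar 18 mm wide, 10 to 28 mm above the underside, a 10 mm wide rib on it up to 30 mm. Origin on the underside below the balance point; +x along the bar to the eye (roughly away from the robot): boss centre x = -56 mm, eye x = +124 mm; z up.
- lever_balance (a point): the lever's balance point: centre of mass along the bar, 56 mm from the boss centre towards the eye, at mid-height of the bar, 19 mm above the underside; the bar is free from 26 mm on the boss side of it to 109 mm on the eye side; gripped well away from it with a light grip, the lever may swing down at its heavier side
- lever_bore (a point): centre of the lever's big bore, at the underside; axes as the lever's
- lever_eye (a point): centre of the lever's small eye, at the underside; axes as the lever's
- fixture_1: left of the lever (+y side): press fixture, fixed: blue plate 245 x 78 x 14 mm with two round steel posts, tops 40 mm above the bench: a wide one (58 mm across) that bears the bush or sleeve on its flat top, a slim one (32 mm) with a brass pin 12 mm high on top. Origin on the bench between them: wide post 56 mm towards own -x, slim post 124 mm towards own +x (roughly away from the robot); z up.
- fixture_1_post (a point): centre of the top of fixture 1's wide post, 40 mm above the bench
- fixture_1_pin (a point): centre of the top of fixture 1's brass pin, 52 mm above the bench
- fixture_2: the same fixture, right of the lever (-y side), with the same sizes and axes as fixture 1
- fixture_2_post (a point): centre of the top of fixture 2's wide post, 40 mm above the bench
- fixture_2_pin (a point): centre of the top of fixture 2's brass pin, 52 mm above the bench
- brass_bush: yellow brass bush, 33 mm across, 30 mm high, standing loose on the wide post of one of the fixtures (which one changes); origin at the centre of its underside, 40 mm above the bench, so its top is 70 mm above the bench; z up
- sleeve: bright steel sleeve, 42 mm across, 42 mm high, standing loose on the wide post of the other fixture (too wide for the lever's bore); origin at the centre of its underside, its top 82 mm above the bench
- pliers: loose bystander: circlip pliers with red handles, 201 x 56 x 11 mm, beyond the left fixture; origin at the centre of its underside
- brush: loose bystander: parts brush, 180 x 32 x 13 mm, beyond the lever; origin at the centre of its underside

How it is judged:
By the outcome, as a careful person would: the job done as asked, in the order asked, and still so for the second after the job is handed in, while the arm keeps its last pose, push and grip.
It also fails if it takes over 40 s, if anything falls off the work surface, if the arm or the gripper's body presses on something with over 40 N, if the wrist force passes 120 N, or if a joint passes its speed limit or range.

ROBOT

A 7-joint arm with a two-finger parallel gripper is mounted at the origin on a cart in front of the work surface, level with it; the furniture and walls round the work are solid. World frame = base frame: x ahead of the robot, y to its left, z up, the work surface at z = 0. Lengths are in m, angles in rad, forces in N, time in s.
With the tool pointing down it reaches from about 0.4 to 0.85 m from the base axis. Payload 10.4 kg.
Tool frame: the origin (TCP) lies midway between the tips of the shut fingers; the grasp point (between the pads) lies 19 mm behind it; z points along the fingers, y is the line along which they close (so a half turn about z gives the same grasp; the last joint's range is limited). The gripper opens to 87 mm and grips with 3 to 60 N. Pads are 19 mm wide; open, the fingers measure 117 mm over their backs; the gripper's body (75 mm by 190 mm) begins 51 mm behind the grasp point.
Start: joints at [1.103, 0.332, -0.065, 1.46, 0.022, 1.35, -0.088], TCP at [0.269, -0.564, 0.194] pointing down, gripper open.
Joint ranges: [-2.6, 2.6], [-0.5, 2.12], [-1.47, 1.34], [0.16, 2.42], [-1.27, 4.41], [0.06, 2.06], [-2.6, 2.6]. Speed limits (rad/s): [2.22, 2.22, 2.79, 2.79, 3.14, 3.14, 3.14].

INTERFACE

Orientations are given as a rotation vector (axis times angle).
In Python, from plant import r, eyes, workorder gives the robot as it stands (r), with the cameras (eyes) and the job (workorder).
- The arm moves only by the tool move_tool, called after ">>>" as name(argument=value, ...) on one line, values as JSON. Schema: {"type":"object","properties":{"rows":{"type":"object","properties":{"moves":{"type":"array","items":{"type":"array","items":{"type":"number"},"minItems":6,"maxItems":6},"minItems":1,"maxItems":20}},"additionalProperties":false,"required":["moves"]},"jaw":{"type":"number"},"only":{"type":"string"},"quiet":{"type":"boolean"},"lines":{"type":"string"}},"required":["rows"],"additionalProperties":false}. rows is an object whose key "moves" holds a list of rows, 1 to 20 of them, each of 6 numbers: dx, dy, dz in fractions of the full range, 1 being 0.3 m, then a rotation vector rx, ry, rz in shares of 2 pi rad (1.0 is 2 pi rad); each row is the pose to reach, as a shift and turn from the pose commanded when the call began, along the tool's axes at that moment; what a row does not reach only later rows make up. A row lasts 1/10 s, in which the tool goes at most 0.05 m and 0.15 rad, less where a joint would pass 70% of its speed; a pose out of reach is approached as far as the arm can. jaw is the finger opening in m, set as the call begins (left out keeps the last). The fingers move at their own pace and stop on an object; the grip force is fixed at half the most. Time passes only in rows, so rows that do not move let the fingers close. The tool returns the time, the measured TCP pose, the force, the opening and the grip force at its end. only (a regular expression) keeps the lines of the reply that match it, lines (a string "A,B") keeps lines A to B, and quiet returns only ok. Shift and turn numbers lie between -1 and 1, and a call with a number outside is refused. Input that does not fit is refused with a message, and nothing moves.
- r.read_state(): the state, without advancing time (a new reading comes with each control period).
- eyes.capture(name): name is "scene" or "top" or "wrist"; returns the picture (384x512x3 uint8, blue, green, red); there is no depth.
- eyes.get_calibration(name): a dict with "K" (3x3 intrinsics, pixels), "extrinsics" (4x4, takes a point from camera to world coordinates). Camera axes: x right, y down, z forward; pixel columns grow to the right and rows downward; lengths in m; the calibration is good to about 2 mm. A picture is of the moment at which its call begins: read the wrist's pose just before it. get_calibration takes no time and is no camera call; for the wrist camera it gives the pose at the moment of the call.
- workorder.job_done(): hands the job in; it is judged then, once.
The state is a dict: "t": time; "joint_pos": joint angles; "qd": joint speeds; "effort": joint torques, N m; "position": TCP position; "ee_rot": TCP orientation; "force": force on the tool from outside, world axes, zero at the start; "wrist_torque": the same for the moment, N m; "opening": finger opening in m; "finger_force": force on a finger pad.
Only numpy, scipy, OpenCV 4.12 (cv2) and the standard library are available. Lean on these libraries where they do the work, as an engineer would, in place of code of your own. Each camera call takes 0.05 s, during which the arm holds its last target. There are 200 camera calls.

## Working session

There is one attempt and no reset: what is moved stays moved. The work goes in short steps, Python scripts to look and compute and a tool call to move; the robot and the scene stay as the last step left them, time stands still between calls to the robot, and variables do not carry over. Pictures are saved under pics/ and viewed, at most 10 in all, crops included, and the job is handed in when it is done.

```bash
mkdir -p pics; ls; python3 - <<'E'
from plant import r, eyes, workorder
import cv2
s=r.read_state();print(s)
for n in("scene","top"):
    cv2.imwrite(f"pics/{n}0.png",eyes.capture(n)); c=eyes.get_calibration(n);print(n,c)
E
```

```text
pics
plant.py
{'t': 0.0, 'joint_pos': array([ 1.10343161,  0.33289112, -0.06469565,  1.46096056,  0.02161474,
        1.34991286, -0.0885216 ]), 'qd': array([ 8.22229414e-04, -1.74193542e-03,  3.35675877e-04,  4.14199192e-05,
       -4.30356374e-04,  9.88271838e-04, -3.84680720e-04]), 'effort': array([-1.07524265e-03, -6.23260546e+01,  2.35865236e-02, -3.89897346e+01,
       -6.15540706e-02,  3.97439883e-02,  1.24447115e-04]), 'position': array([ 0.26869662, -0.56380091,  0.19273277]), 'ee_rot': array([-3.06284715e+00, -6.92576158e-01,  6.40740891e-04]), 'force': array([-0.29713884,  1.06188183, -1.59476127]), 'wrist_torque': array([-0.0284962 , -0.04041369, -0.00971449]), 'finger_force': 0.0, 'opening': 0.08678660369167156}
scene {'K': array([[445.19184041,   0.        , 257.38035627],
       [  0.        , 445.19184041, 190.31931595],
       [  0.        ,   0.        ,   1.        ]]), 'extrinsics': array([[-0.47185303, -0.56628531,  0.67577782, -0.17819463],
       [-0.88163592,  0.31046747, -0.35542659,  0.35419453],
       [-0.00853417, -0.76349911, -0.64575249,  0.75195483],
       [ 0.        ,  0.        ,  0.        ,  1.        ]])}
top {'K': array([[379.01468961,   0.        , 248.28061118],
       [  0.        , 379.01468961, 197.42396999],
       [  0.        ,   0.        ,   1.        ]]), 'extrinsics': array([[-0.00646299, -0.99799787,  0.06291642,  0.48700201],
       [-0.9998909 ,  0.00728534,  0.01284978, -0.03867406],
       [-0.01328242, -0.06282651, -0.99793607,  1.22846667],
       [ 0.        ,  0.        ,  0.        ,  1.        ]])}
```

View pics/top0.png

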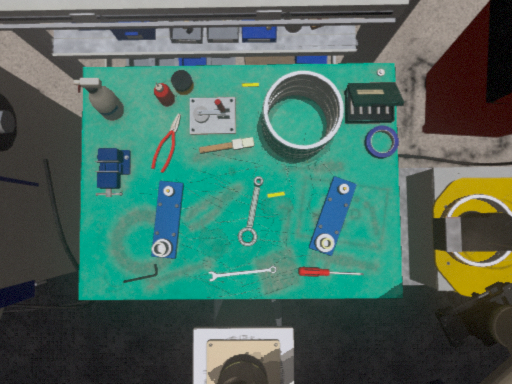

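View pics/scene0.png

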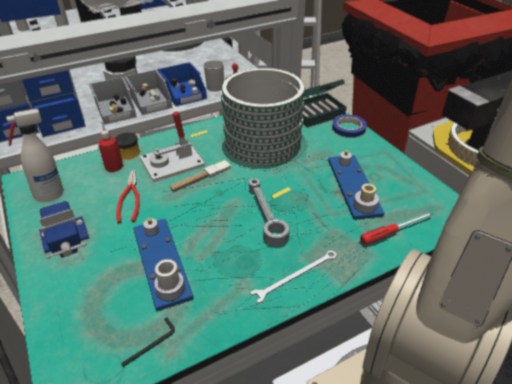

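Brass bush is on the right fixture (fixture 2: post in top view about (324,243), pin (344,188)). The sleeve is on the left one. The lever's boss is near (248,237), its eye near (258,181).

```bash
cat > h.py <<'E'
import numpy as np
def ray(c,p):
    d=np.linalg.inv(c["K"])@[p[0],p[1],1.]; E=c["extrinsics"]
    return E[:3,3],E[:3,:3]@d
def plane(c,p,z):
    o,d=ray(c,p); return o+d*(z-o[2])/d[2]
def tri(obs):
    A=np.zeros((3,3));b=np.zeros(3)
    for c,p in obs:
        o,d=ray(c,p);d=d/np.linalg.norm(d);M=np.eye(3)-np.outer(d,d);A+=M;b+=M@o
    return np.linalg.solve(A,b)
def proj(c,P):
    E=c["extrinsics"];q=c["K"]@(E[:3,:3].T@(np.asarray(P)-E[:3,3]));return q[:2]/q[2]
E
python3 - <<'E'
import cv2,numpy as np
from plant import r, eyes, workorder
from h import *
t=eyes.get_calibration("top");s=eyes.get_calibration("scene")
for n,p,z in(("boss",(248,237),.034),("eye",(258,181),.03),("bush",(324.5,242),.07),("pin",(344.5,188),.052)):
    P=plane(t,p,z);print(n,P,proj(s,P))
a=cv2.imread("pics/top0.png")[165:265,230:363];b=cv2.imread("pics/scene0.png")[145:250,245:385]
f=lambda i:cv2.resize(i,(798,600),interpolation=cv2.INTER_CUBIC)
cv2.imwrite("pics/tz.png",f(a))
w=eyes.get_calibration("wrist");print(w)
R=cv2.Rodrigues(r.read_state()["ee_rot"])[0];print(R)
E
```

```text
boss [ 0.43790522 -0.02160908  0.034     ] [277.91091019 226.59867864]
eye [ 0.61460348 -0.05445245  0.03      ] [254.41356711 180.76912422]
bush [ 0.42292051 -0.25401432  0.07      ] [365.62400552 186.73361818]
pin [ 0.58831011 -0.32247563  0.052     ] [345.96800053 149.96321229]
{'K': array([[343.0434453 ,   0.        , 249.43204553],
       [  0.        , 343.0434453 , 189.33027791],
       [  0.        ,   0.        ,   1.        ]]), 'extrinsics': array([[ 0.42879622, -0.8602968 , -0.27572308,  0.34565094],
       [-0.90339973, -0.4088937 , -0.12913119, -0.52870456],
       [-0.00165029,  0.30445912, -0.95252397,  0.38495922],
       [ 0.        ,  0.        ,  0.        ,  1.        ]])}
[[ 9.02704458e-01  4.30260745e-01 -5.93444448e-04]
 [ 4.30261148e-01 -9.02703827e-01  1.07052658e-03]
 [-7.50990102e-05 -1.22170521e-03 -9.99999251e-01]]
```

View pics/tz.png

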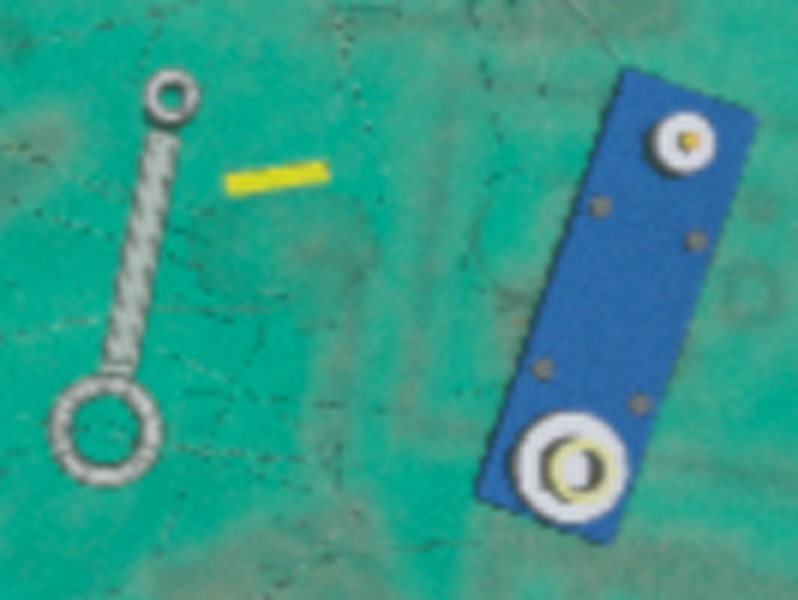

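Careful with the scale: shifts go in shares of 0.3 m and turns go in shares of 2 pi rad. That gives: 0.27 m / 0.3 = 0.9, -0.107 m / 0.3 = -0.3567, 0.838 rad / 6.2832 = 0.1334.

>>> move_tool(rows={"moves": [[0.0667,-0.0533,-0.0333,0,0,0.0095],[0.1667,-0.1333,-0.1,0,0,0.0271],[0.3,-0.2333,-0.1667,0,0,0.0477],[0.4333,-0.3333,-0.2333,0,0,0.0668],[0.5667,-0.4333,-0.3,0,0,0.0859],[0.6833,-0.5333,-0.3333,0,0,0.105],[0.8,-0.6333,-0.3567,0,0,0.121],[0.8667,-0.7,-0.3567,0,0,0.1305],[0.9,-0.7267,-0.3567,0,0,0.1334],[0.9,-0.7267,-0.3567,0,0,0.1334],[0.9,-0.7267,-0.3567,0,0,0.1334],[0.9,-0.7267,-0.3567,0,0,0.1334]]})

```text
t: 1.3
position: [0.4181, -0.2526, 0.3002]
ee_rot: [3.081, -0.616, -0.001]
force: [-0.3, -0.8, 0.1]
opening: 0.087
finger_force: 0.0
```

```bash
python3 - <<'E'
from plant import r, eyes, workorder
import cv2,pickle
c=eyes.get_calibration("wrist");i=eyes.capture("wrist")
cv2.imwrite("pics/w1.png",i);pickle.dump(c,open("w1.pkl","wb"));print(r.read_state()["ee_rot"])
E
```

```text
[-3.08050652e+00  6.16487229e-01  7.28977993e-04]
```

View pics/w1.png

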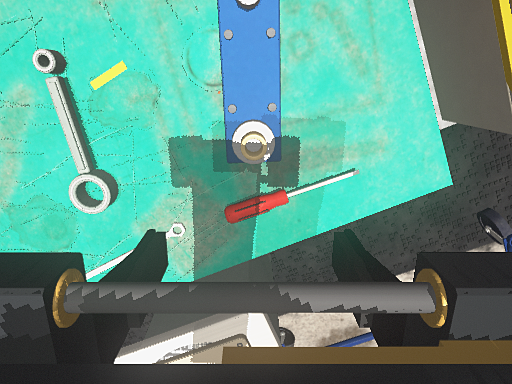

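The wrist view shows the bush at about (256,143) on the post, with the pin cut off at the top edge. The lever's boss is at (90,191) and its eye at (46,61). I'll shift forward and left so that everything is in view.

Scaled: -0.1 m / 0.3 = -0.3333, -0.08 m / 0.3 = -0.2667.

>>> move_tool(rows={"moves": [[0.05,-0.05,0,0,0,0],[0.1333,-0.1667,0,0,0,0],[0.2167,-0.2667,0,0,0,0],[0.2667,-0.3333,0,0,0,0],[0.2667,-0.3333,0,0,0,0],[0.2667,-0.3333,0,0,0,0],[0.2667,-0.3333,0,0,0,0]]})

```text
t: 2.05
position: [0.5302, -0.1911, 0.3005]
ee_rot: [3.08, -0.617, -0.0]
force: [0.2, 0.2, 0.1]
opening: 0.087
finger_force: 0.0
```

```bash
python3 - <<'E'
from plant import r, eyes, workorder
import cv2,pickle
c=eyes.get_calibration("wrist");i=eyes.capture("wrist")
cv2.imwrite("pics/w2.png",i);pickle.dump(c,open("w2.pkl","wb"))
cv2.imwrite("pics/w2z.png",cv2.resize(i[40:280,60:380],(800,600),interpolation=cv2.INTER_CUBIC))
E
```

```text
(no output)
```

View pics/w2z.png

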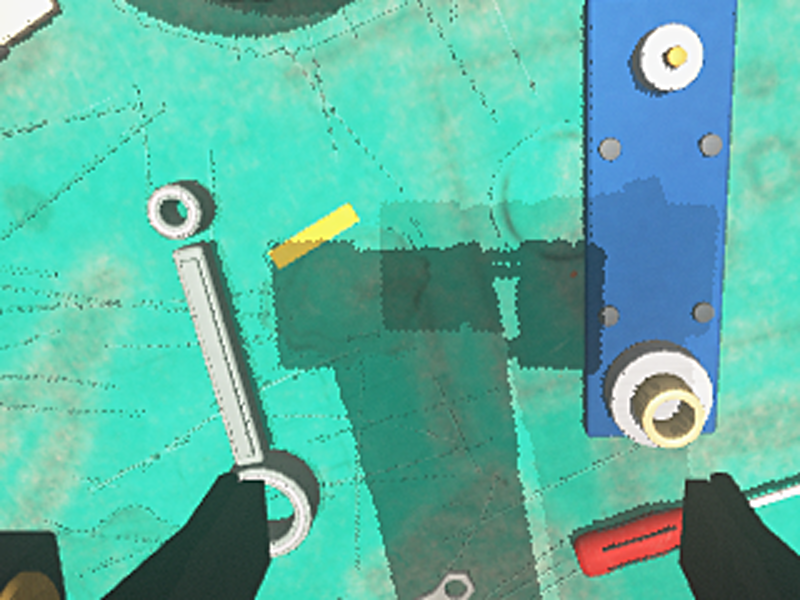

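Scaled: -0.133 m / 0.3 = -0.4433, -0.095 m / 0.3 = -0.3167, -0.211 rad / 6.2832 = -0.0336.

>>> move_tool(rows={"moves": [[-0.05,-0.0667,0.0167,0,0,-0.0048],[-0.15,-0.2,0.0667,0,0,-0.0159],[-0.2333,-0.3167,0.1,0,0,-0.0255],[-0.3,-0.4167,0.1333,0,0,-0.0318],[-0.3167,-0.4433,0.1333,0,0,-0.0336],[-0.3167,-0.4433,0.1333,0,0,-0.0336],[-0.3167,-0.4433,0.1333,0,0,-0.0336]]})

```text
t: 2.8
position: [0.4945, -0.0322, 0.261]
ee_rot: [3.127, -0.29, 0.001]
force: [-0.0, -0.2, -0.3]
opening: 0.0871
finger_force: 0.0
```

```bash
python3 - <<'E'
from plant import r, eyes, workorder
import cv2,pickle
c=eyes.get_calibration("wrist");i=eyes.capture("wrist")
cv2.imwrite("pics/w3.png",i);pickle.dump(c,open("w3.pkl","wb"))
cv2.imwrite("pics/w3z.png",cv2.resize(i[20:260,100:420],(800,600),interpolation=cv2.INTER_CUBIC))
E
```

```text
(no output)
```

View pics/w3z.png

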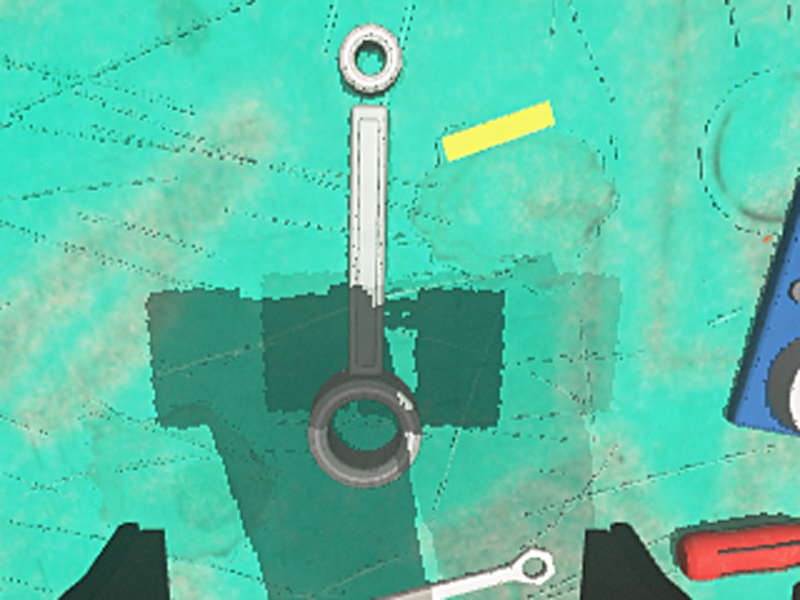

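Lever is aligned in this view: eye top centre at about (370,57) and boss top at (365,431) in the crop. I'll fit the lever and fixture poses now, with heights checked by triangulation.

```bash
python3 - <<'E'
from h import *
import pickle,cv2
from plant import r, eyes, workorder
W={k:pickle.load(open(f"{k}.pkl","rb")) for k in("w1","w2","w3")};W["top"]=eyes.get_calibration("top");W["scene"]=eyes.get_calibration("scene")
z2=lambda u,v:(60+u/2.5-.3,40+v/2.5-.3); z3=lambda u,v:(100+u/2.5-.3,20+v/2.5-.3); zt=lambda u,v:(230+u/6-.4,165+v/6-.4)
obs={"boss":[("w1",(89.5,191.5)),("w3",z3(365,431)),("top",zt(106,430))],
"eye":[("w1",(45.5,60.5)),("w2",z2(174,211)),("w3",z3(370,57)),("top",zt(171,97))],
"post":[("w2",z2(661,397)),("top",zt(570,467))],
"bush":[("w1",(256.5,148)),("w2",z2(672,417)),("top",zt(578,469))],
"pin":[("w2",z2(677,56)),("top",zt(690,141))]}
H=dict(boss=.034,eye=.03,post=.04,bush=.07,pin=.052)
for n,o in obs.items():
    print(n,"tri",tri([(W[k],p) for k,p in o]).round(4),[(k,plane(W[k],p,H[n])[:2].round(4)) for k,p in o])
s=r.read_state();print(s["position"],cv2.Rodrigues(s["ee_rot"])[0].round(4))
# bush via color in w1,w2
for k in("w1","w2"):
    i=cv2.imread(f"pics/{k}.png");cv2.imwrite(f"pics/{k}b.png",i)
E
python3 - <<'E'
import cv2,numpy as np
a=cv2.imread("pics/w1.png")[110:180,220:290];b=cv2.imread("pics/w2.png")[175:235,295:355]
f=lambda i:cv2.resize(i,(390,390),interpolation=cv2.INTER_CUBIC)
cv2.imwrite("pics/bz.png",np.hstack([f(a),f(b)]))
E
```

```text
boss tri [ 0.4424 -0.0185  0.0303] [('w1', array([ 0.4451, -0.0204])), ('w3', array([ 0.4437, -0.0183])), ('top', array([ 0.4402, -0.0193]))]
eye tri [ 0.6178 -0.0544  0.0264] [('w1', array([ 0.6172, -0.0569])), ('w2', array([ 0.6185, -0.0546])), ('w3', array([ 0.6182, -0.0541])), ('top', array([ 0.6153, -0.0548]))]
post tri [ 0.4198 -0.2604  0.0342] [('w2', array([ 0.4224, -0.2594])), ('top', array([ 0.4199, -0.2599]))]
bush tri [ 0.4183 -0.2605  0.0615] [('w1', array([ 0.4183, -0.2625])), ('w2', array([ 0.4219, -0.2588])), ('top', array([ 0.4206, -0.2583]))]
pin tri [ 0.5889 -0.3249  0.0419] [('w2', array([ 0.5894, -0.3223])), ('top', array([ 0.588 , -0.3228]))]
[ 0.4945253  -0.03242542  0.26087325] [[ 9.828e-01 -1.846e-01  6.000e-04]
 [-1.846e-01 -9.828e-01 -6.000e-04]
 [ 7.000e-04  5.000e-04 -1.000e+00]]
```

View pics/bz.png

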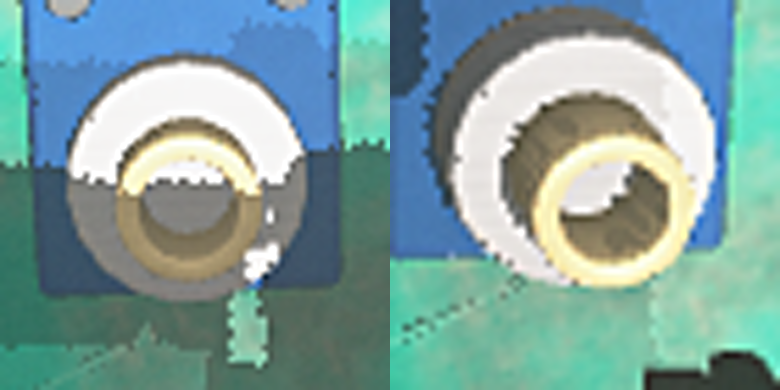

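Scaled: 0.255 m / 0.3 = 0.85, 0.015 m / 0.3 = 0.05, 0.015 rad / 6.2832 = 0.0024.

>>> move_tool(rows={"moves": [[0.0033,-0.0067,0.05,0,0,0.0024],[0.005,-0.009,0.1667,0,0,0.0024],[0.005,-0.009,0.3,0,0,0.0024],[0.005,-0.009,0.4333,0,0,0.0024],[0.005,-0.009,0.55,0,0,0.0024],[0.005,-0.009,0.65,0,0,0.0024],[0.005,-0.009,0.7333,0,0,0.0024],[0.005,-0.009,0.79,0,0,0.0024],[0.005,-0.009,0.8267,0,0,0.0024],[0.005,-0.009,0.8467,0,0,0.0024],[0.005,-0.009,0.85,0,0,0.0024],[0.005,-0.009,0.85,0,0,0.0024]]})

```text
t: 4.05
position: [0.4968, -0.0282, 0.0061]
ee_rot: [3.126, -0.31, 0.002]
force: [-1.0, 0.1, -0.3]
opening: 0.087
finger_force: 0.0
```

```bash
python3 - <<'E'
from h import *
import pickle
W={k:pickle.load(open(f"{k}.pkl","rb")) for k in("w1","w2")}
print(plane(W["w1"],(253.5,146.9),.07),plane(W["w2"],(328.9,207.1),.07),plane(W["w1"],(253.1,141.9),.04),plane(W["w2"],(324.3,199.2),.04))
E
```

```text
[ 0.42103314 -0.25959672  0.07      ] [ 0.4209141  -0.25901249  0.07      ] [ 0.42204711 -0.25980116  0.04      ] [ 0.42126683 -0.25933537  0.04      ]
```

>>> move_tool(rows={"moves": [[0,0,0,0,0,0],[0,0,0,0,0,0],[0,0,0,0,0,0],[0,0,0,0,0,0],[0,0,0,0,0,0],[0,0,0,0,0,0],[0,0,0,0,0,0],[0,0,0,0,0,0]]}, jaw=0)

```text
t: 4.85
position: [0.4962, -0.0279, 0.0055]
ee_rot: [3.126, -0.309, -0.0]
force: [-0.5, 0.2, -0.3]
opening: 0.0307
finger_force: 0.0
```

>>> move_tool(rows={"moves": [[0,0,0,0,0,0],[0,0,0,0,0,0],[0,0,-0.01,0,0,0],[0,0,-0.0333,0,0,0],[0,0,-0.0667,0,0,0],[0,0,-0.1,0,0,0],[0,0,-0.1,0,0,0],[0,0,-0.1,0,0,0]]})

```text
t: 5.65
position: [0.4966, -0.028, 0.036]
ee_rot: [3.126, -0.31, 0.002]
force: [0.0, 0.1, 0.4]
opening: 0.0002
finger_force: 0.0
```

```bash
python3 -c "
from plant import r, eyes, workorder
s=r.read_state();print(s['wrist_torque'],s['force'])"
```

```text
[0.07608744 0.00833332 0.01789794] [0.03194596 0.09815416 0.39583674]
```

The fingers were still closing when I lifted, so the lever was missed. I'll reopen, rise and look again before regrasping.

>>> move_tool(rows={"moves": [[0,0,-0.0667,0,0,0],[0,0,-0.2,0,0,0],[0,0,-0.3667,0,0,0],[0,0,-0.5333,0,0,0],[0,0,-0.6667,0,0,0],[0,0,-0.7333,0,0,0],[0,0,-0.75,0,0,0],[0,0,-0.75,0,0,0],[0,0,-0.75,0,0,0],[0,0,-0.75,0,0,0],[0,0,-0.75,0,0,0],[0,0,-0.75,0,0,0]]}, jaw=0.087)

```text
t: 6.85
position: [0.496, -0.0279, 0.2599]
ee_rot: [-3.126, 0.309, 0.002]
force: [-0.2, 0.3, -0.1]
opening: 0.0844
finger_force: 0.0
```

```bash
python3 - <<'E'
from plant import r, eyes, workorder
import cv2,pickle
c=eyes.get_calibration("wrist");i=eyes.capture("wrist")
cv2.imwrite("pics/w4.png",i);pickle.dump(c,open("w4.pkl","wb"))
cv2.imwrite("pics/w4z.png",cv2.resize(i[20:260,100:420],(800,600),interpolation=cv2.INTER_CUBIC))
E
```

```text
(no output)
```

View pics/w4z.png

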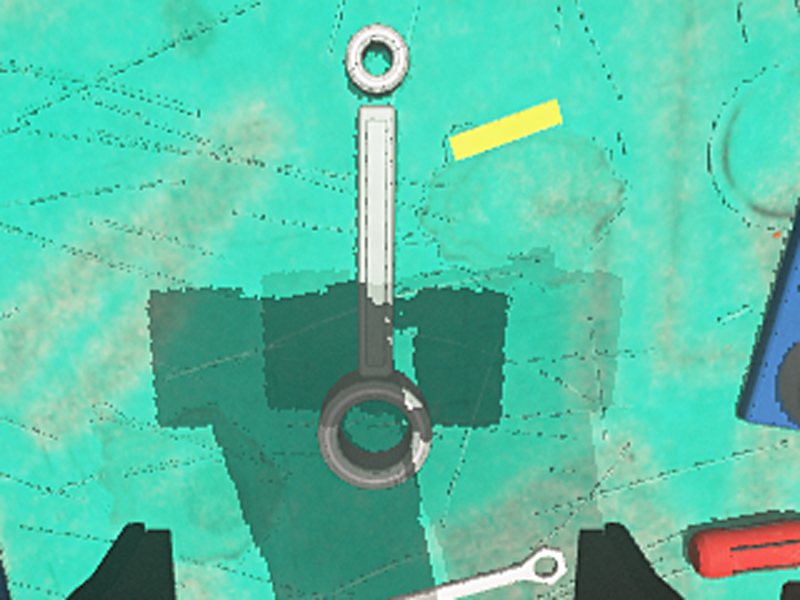

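The lever lies where it was: boss (375,432), eye (377,60) in the crop, centred between the fingers.

```bash
python3 - <<'E'
from h import *
import pickle,cv2
from plant import r, eyes, workorder
c=pickle.load(open("w4.pkl","rb"));z3=lambda u,v:(100+u/2.5-.3,20+v/2.5-.3)
b=plane(c,z3(375.5,432),.034);e=plane(c,z3(377.5,60),.030);print(b,e)
d=(e-b)[:2];g=b[:2]+d/np.linalg.norm(d)*.056;s=r.read_state();R=cv2.Rodrigues(s["ee_rot"])[0]
print(g,np.degrees(np.arctan2(d[1],d[0])),np.degrees(np.arctan2(R[1,0],R[0,0])),R.T@(np.r_[g,.0055]-s["position"]))
E
```

```text
[ 0.44378828 -0.01839495  0.034     ] [ 0.61703128 -0.05415501  0.03      ]
[ 0.4986321  -0.02971557] -11.66294235215062 -11.294987984262763 [0.00297816 0.00130149 0.25463787]
```

>>> move_tool(rows={"moves": [[0,0,0,0,0,0]]}, jaw=0.087)

```text
t: 7.0
position: [0.4962, -0.0279, 0.2604]
ee_rot: [3.126, -0.309, -0.0]
force: [0.0, -0.6, -0.4]
opening: 0.0864
finger_force: 0.0
```

Scaled: 0.255 m / 0.3 = 0.85, 0.001 m / 0.3 = 0.0033.

>>> move_tool(rows={"moves": [[0.0033,0.0033,0.05,0,0,0],[0.0033,0.0033,0.1667,0,0,0],[0.0033,0.0033,0.3,0,0,0],[0.0033,0.0033,0.4333,0,0,0],[0.0033,0.0033,0.55,0,0,0],[0.0033,0.0033,0.65,0,0,0],[0.0033,0.0033,0.7333,0,0,0],[0.0033,0.0033,0.79,0,0,0],[0.0033,0.0033,0.8267,0,0,0],[0.0033,0.0033,0.8467,0,0,0],[0.0033,0.0033,0.85,0,0,0],[0.0033,0.0033,0.85,0,0,0]]})

```text
t: 8.2
position: [0.4976, -0.0291, 0.0061]
ee_rot: [3.126, -0.309, 0.002]
force: [-0.1, 0.5, 1.0]
opening: 0.087
finger_force: 0.0
```

>>> move_tool(rows={"moves": [[0,0,0,0,0,0],[0,0,0,0,0,0],[0,0,0,0,0,0],[0,0,0,0,0,0],[0,0,0,0,0,0],[0,0,0,0,0,0],[0,0,0,0,0,0],[0,0,0,0,0,0],[0,0,0,0,0,0],[0,0,0,0,0,0],[0,0,0,0,0,0],[0,0,0,0,0,0],[0,0,0,0,0,0],[0,0,0,0,0,0],[0,0,0,0,0,0]]}, jaw=0)

```text
t: 9.7
position: [0.4971, -0.0291, 0.0056]
ee_rot: [3.126, -0.309, 0.0]
force: [-1.3, 0.4, 0.9]
opening: 0.0006
finger_force: 0.0
```

```bash
python3 - <<'E'
from plant import r, eyes, workorder
import cv2,numpy as np
i=eyes.capture("wrist");s=eyes.capture("scene")
f=lambda i:cv2.resize(i,(400,300),interpolation=cv2.INTER_AREA)
cv2.imwrite("pics/w5.png",np.hstack([f(i),cv2.resize(s[140:290,190:390],(400,300),interpolation=cv2.INTER_CUBIC)]))
E
```

```text
(no output)
```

View pics/w5.png

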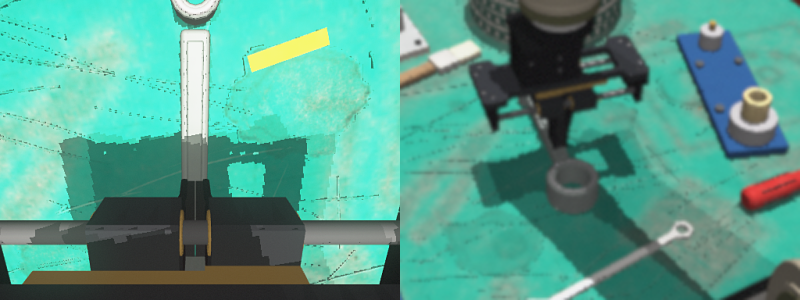

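The fingers look to be shut just above the bar. The wrist image puts the real tips well above the reported TCP. I'll measure that numerically before going lower.

>>> move_tool(rows={"moves": [[0,0,0,0,0,0],[0,0,0,0,0,0],[0,0,0,0,0,0],[0,0,0,0,0,0],[0,0,0,0,0,0],[0,0,0,0,0,0],[0,0,0,0,0,0],[0,0,0,0,0,0],[0,0,0,0,0,0],[0,0,0,0,0,0],[0,0,0,0,0,0],[0,0,0,0,0,0],[0,0,0,0,0,0]]}, jaw=0.087)

```text
t: 11.1
position: [0.497, -0.0291, 0.0056]
ee_rot: [3.126, -0.309, 0.0]
force: [-0.1, -0.2, -0.6]
opening: 0.0859
finger_force: 0.0
```

```bash
python3 - <<'E'
from h import *
from plant import r, eyes, workorder
import cv2,pickle
c=pickle.load(open("w4.pkl","rb"));i=cv2.imread("pics/w4.png").max(2)
for v in(228,230,232,235,240,250,260): 
    x=np.where(i[v]<60)[0]; print(v,x[x<250].max(initial=0),x[x>250].min(initial=999) if (x>250).any() else None)
P=np.array([.496,-.0279,.2599]);R=cv2.Rodrigues(np.array([-3.126,.309,.002]))[0]
for dz in(0,-.01,-.02,-.03):
  for dx in(.0095,-.0095): print(dz,dx,[proj(c,P+R@[dx,sy*.0435,dz]).round(1) for sy in(-1,1)])
s=eyes.get_calibration("scene");st=r.read_state();print("scene TCP",proj(s,st["position"]),st["position"])
w=cv2.imread("pics/w5.png")
E
```

```text
228 0 None
230 156 342
232 167 332
235 147 332
240 167 331
250 168 331
260 169 330
0 0.0095 [array([176.2, 211.9]), array([321. , 211.7])]
0 -0.0095 [array([178.3, 240.6]), array([319.1, 240.4])]
-0.01 0.0095 [array([172.7, 218.4]), array([324.5, 218.1])]
-0.01 -0.0095 [array([174.9, 248.2]), array([322.4, 248. ])]
-0.02 0.0095 [array([168.7, 225.4]), array([328.3, 225.2])]
-0.02 -0.0095 [array([171.2, 256.5]), array([326. , 256.3])]
-0.03 0.0095 [array([164.4, 233.2]), array([332.5, 233. ])]
-0.03 -0.0095 [array([167.2, 265.7]), array([330. , 265.5])]
scene TCP [268.01025068 218.70002527] [ 0.49704419 -0.02907029  0.00556373]
```

The fingertips measure about 26 mm short of the reported TCP, which explains shutting above the bar. I'll descend carefully, watching the force.

Scaled: 0.016 m / 0.3 = 0.0533, 0.013 m / 0.3 = 0.0433.

>>> move_tool(rows={"moves": [[0,0,0.01,0,0,0],[0,0,0.0267,0,0,0],[0,0,0.0433,0,0,0],[0,0,0.0533,0,0,0],[0,0,0.0533,0,0,0]]}, jaw=0.087)

```text
t: 11.6
position: [0.4966, -0.029, -0.0111]
ee_rot: [-3.126, 0.309, 0.002]
force: [0.0, -0.5, -0.3]
opening: 0.0869
finger_force: 0.0
```

>>> move_tool(rows={"moves": [[0,0,0.0067,0,0,0],[0,0,0.0133,0,0,0],[0,0,0.0133,0,0,0]]})

```text
t: 11.9
position: [0.4969, -0.0291, -0.0147]
ee_rot: [3.126, -0.309, -0.0]
force: [0.2, -0.3, 0.3]
opening: 0.087
finger_force: 0.0
```

Scaled: 0.004 m / 0.3 = 0.0133, 0.002 m / 0.3 = 0.0067.

>>> move_tool(rows={"moves": [[0,0,0.0067,0,0,0],[0,0,0.0133,0,0,0],[0,0,0.0133,0,0,0]]})

```text
t: 12.2
position: [0.4968, -0.0291, -0.0187]
ee_rot: [3.126, -0.309, -0.001]
force: [-0.5, -0.5, 0.6]
opening: 0.0871
finger_force: 0.0
```

>>> move_tool(rows={"moves": [[0,0,0,0,0,0],[0,0,0,0,0,0],[0,0,0,0,0,0],[0,0,0,0,0,0],[0,0,0,0,0,0],[0,0,0,0,0,0],[0,0,0,0,0,0],[0,0,0,0,0,0],[0,0,0,0,0,0],[0,0,0,0,0,0],[0,0,0,0,0,0],[0,0,0,0,0,0],[0,0,0,0,0,0],[0,0,0,0,0,0]]}, jaw=0)

```text
t: 13.6
position: [0.4971, -0.0291, -0.0184]
ee_rot: [3.126, -0.309, 0.0]
force: [0.5, 0.4, -0.2]
opening: 0.0175
finger_force: 30.0
```

Scaled: -0.13 m / 0.3 = -0.4333, -0.11 m / 0.3 = -0.3667.

>>> move_tool(rows={"moves": [[0,0,-0.0133,0,0,0],[0,0,-0.05,0,0,0],[0,0,-0.1167,0,0,0],[0,0,-0.2,0,0,0],[0,0,-0.2833,0,0,0],[0,0,-0.3667,0,0,0],[0,0,-0.4167,0,0,0],[0,0,-0.4333,0,0,0],[0,0,-0.4333,0,0,0],[0,0,-0.4333,0,0,0]]})

```text
t: 14.6
position: [0.4963, -0.0291, 0.1107]
ee_rot: [3.126, -0.309, -0.002]
force: [-0.5, 0.1, -6.8]
opening: 0.0178
finger_force: 30.0
```

```bash
python3 -c "
from plant import r, eyes, workorder
s=r.read_state();print(s['wrist_torque'],s['force'],s['finger_force'],s['opening'])"
```

```text
[ 0.0431629   0.01381663 -0.01100928] [-0.48304426  0.0905902  -6.79193934] 29.984596967697144 0.01783924481962342
```

Scaled: 0.249 m / 0.3 = 0.83, 0.243 m / 0.3 = 0.81, 0.16 rad / 6.2832 = 0.0255.

>>> move_tool(rows={"moves": [[0.0033,0.02,0,0,0,0.0008],[0.0067,0.0667,0,0,0,0.0024],[0.0133,0.1333,0,0,0,0.004],[0.02,0.2167,0,0,0,0.0064],[0.03,0.3,0,0,0,0.0092],[0.0367,0.3833,0,0,0,0.0119],[0.0467,0.4667,0,0,0,0.0143],[0.0533,0.55,0,0,0,0.0169],[0.06,0.6333,0,0,0,0.0194],[0.0667,0.7067,0,0,0,0.0216],[0.0733,0.7667,0,0,0,0.0236],[0.08,0.81,0,0,0,0.0248],[0.08,0.83,0,0,0,0.0255],[0.08,0.83,0,0,0,0.0255],[0.08,0.83,0,0,0,0.0255],[0.08,0.83,0,0,0,0.0255]]})

```text
t: 16.2
position: [0.4722, -0.2768, 0.1116]
ee_rot: [-3.092, 0.555, -0.0]
force: [0.4, -1.0, -6.3]
opening: 0.0177
finger_force: 30.0
```

>>> move_tool(rows={"moves": [[0,0,0.01,0,0,0],[0,0,0.03,0,0,0],[0,0,0.05,0,0,0],[0,0,0.06,0,0,0],[0,0,0.0633,0,0,0],[0,0,0.0633,0,0,0],[0,0,0.0633,0,0,0]]})

```text
t: 16.9
position: [0.4719, -0.278, 0.0927]
ee_rot: [3.091, -0.558, 0.001]
force: [-0.4, 0.3, -6.5]
opening: 0.0178
finger_force: 30.0
```

```bash
python3 - <<'E'
from h import *
from plant import r, eyes, workorder
import cv2
s=r.read_state();print(s["position"],cv2.Rodrigues(s["ee_rot"])[0].round(4),s["wrist_torque"])
t=eyes.get_calibration("top");a=eyes.capture("top");b=eyes.capture("scene");w=eyes.capture("wrist")
cv2.imwrite("pics/t6.png",a);cv2.imwrite("pics/s6.png",b);cv2.imwrite("pics/w6.png",w)
f=lambda i:cv2.resize(i,(400,300),interpolation=cv2.INTER_CUBIC)
cv2.imwrite("pics/f6.png",np.vstack([np.hstack([f(a[165:255,280:400]),f(b[80:230,270:470])]),np.hstack([f(w),f(w[0:240,96:416])])]))
c=eyes.get_calibration("wrist")
for n,P in(("post",(.4213,-.2594,.04)),("bushtop",(.421,-.2593,.07)),("pin",(.5894,-.3223,.052)),("boss top goal",(.4213,-.2594,.144)),("eye top goal",(.5894,-.3223,.14))): print(n,proj(t,P),proj(c,P))
E
```

```text
[ 0.47194045 -0.27801116  0.09272037] [[ 9.369e-01 -3.497e-01  3.000e-04]
 [-3.497e-01 -9.369e-01 -2.000e-04]
 [ 4.000e-04  1.000e-04 -1.000e+00]] [ 0.0540113   0.0462141  -0.04235526]
post [324.43826428 241.98776131] [249.4190988  261.48370102]
bushtop [326.25985162 242.62681251] [249.42018996 282.88406345]
pin [344.43538114 187.65066845] [249.16290779  10.40070049]
boss top goal [331.30218537 243.98598159] [249.34530078 363.43355376]
eye top goal [351.78249776 184.93836619] [248.90452302 -35.80978494]
```

View pics/f6.png

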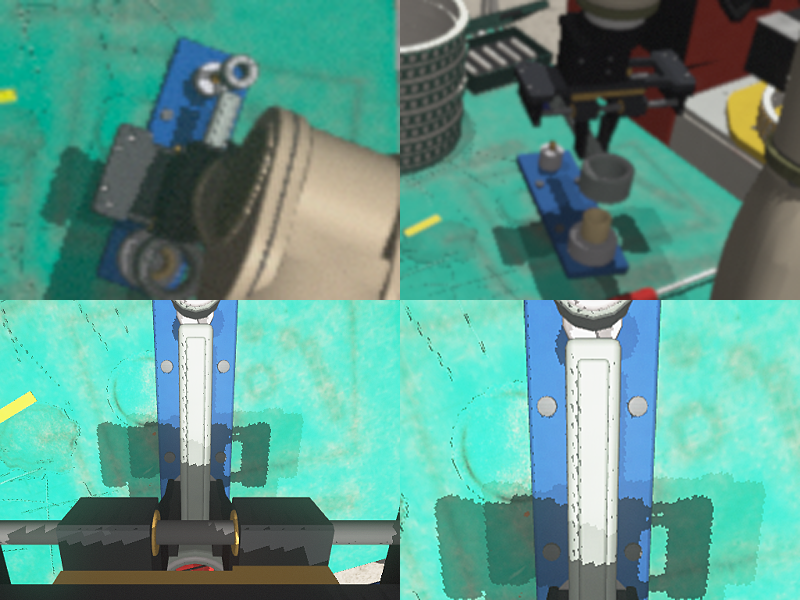

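The top view shows the eye near (351.7,186) against a goal of (351.8,185), and the scene view shows the boss over the bush. The wrist view shows the bar centred along the plate. I'll quantify the residual by matching projected rim circles to image edges.

```bash
cat > m.py <<'E'
from h import *
from plant import r, eyes, workorder
import cv2
from scipy.ndimage import map_coordinates as mc
C={k:eyes.get_calibration(k) for k in("top","scene")}
th=np.linspace(0,2*np.pi,72,endpoint=False)
def match(img,cam,P,rad,rng=4):
    g=cv2.GaussianBlur(cv2.cvtColor(img,cv2.COLOR_BGR2GRAY).astype(float),(0,0),.8)
    m=np.hypot(cv2.Sobel(g,6,1,0),cv2.Sobel(g,6,0,1))
    pts=np.array([proj(C[cam],np.array(P)+[R*np.cos(a),R*np.sin(a),0]) for R in rad for a in th])
    best=max(((np.minimum(mc(m,[pts[:,1]+dv,pts[:,0]+du],order=1),150).mean(),du,dv) for du in np.arange(-rng,rng+.1,.25) for dv in np.arange(-rng,rng+.1,.25)))
    p=proj(C[cam],P)+best[1:]; return best,(plane(C[cam],p,P[2])-P)[:2].round(4)
E
python3 - <<'E'
from m import *
for k,n,f in(("top","top0","t6"),("scene","scene0","s6")):
    a=cv2.imread(f"pics/{n}.png");b=cv2.imread(f"pics/{f}.png")
    print(k);
    for lab,im,P,rad in(("post",a,(.4213,-.2594,.04),(.029,)),("slim",a,(.5894,-.3223,.04),(.016,)),("boss0",a,(.4438,-.0184,.034),(.03,.019)),("eye0",a,(.6172,-.0542,.03),(.015,.007)),
      ("boss",b,(.4213,-.2594,.144),(.03,.019)),("eye",b,(.5894,-.3223,.14),(.015,.007)),("bossbot",b,(.4213,-.2594,.11),(.03,)),):
        print(lab,*match(im,k,P,rad))
E
```

```text
top
post (np.float64(150.0), np.float64(1.0), np.float64(0.75)) [-0.0023 -0.0031]
slim (np.float64(150.0), np.float64(1.25), np.float64(0.5)) [-0.0016 -0.0039]
boss0 (np.float64(124.68944415101068), np.float64(0.25), np.float64(1.0)) [-0.0031 -0.0008]
eye0 (np.float64(119.13677085502182), np.float64(0.25), np.float64(-0.25)) [ 0.0008 -0.0008]
boss (np.float64(55.43108077531204), np.float64(-3.0), np.float64(1.0)) [-0.0028  0.0085]
eye (np.float64(133.00269855980855), np.float64(-2.75), np.float64(2.25)) [-0.0064  0.008 ]
bossbot (np.float64(66.12580057565998), np.float64(-4.0), np.float64(1.5)) [-0.0043  0.0118]
scene
post (np.float64(140.61405924542674), np.float64(0.25), np.float64(2.75)) [-0.0083  0.0059]
slim (np.float64(139.66419357518964), np.float64(0.25), np.float64(2.5)) [-0.0098  0.0064]
boss0 (np.float64(131.73189742695516), np.float64(0.5), np.float64(2.25)) [-0.0068  0.0026]
eye0 (np.float64(119.55536319521197), np.float64(1.0), np.float64(3.25)) [-0.0129  0.0039]
boss (np.float64(69.2437275319291), np.float64(-4.0), np.float64(-3.5)) [ 0.0151 -0.0007]
eye (np.float64(41.629327937685275), np.float64(4.0), np.float64(4.0)) [-0.0205  0.0029]
bossbot (np.float64(78.78714768818527), np.float64(1.75), np.float64(0.25)) [-0.0027 -0.003 ]
```

```bash
python3 - <<'E'
import cv2,numpy as np
np.set_printoptions(linewidth=200)
for f,(u,v) in(("t6",(340,178)),("top0",(336,180)),("top0",(250,172))):
    i=cv2.cvtColor(cv2.imread(f"pics/{f}.png"),cv2.COLOR_BGR2GRAY);print(f,"cols",u);
    for q in range(v,v+19):print(q,i[q,u:u+20])
E
```

```text
t6 cols 340
178 [103 118 129 128 135 139 135 132 135 130 132 134 134 134 136 135 132 133 132 131]
179 [ 95  99 104 102 116 128 133 135 136 135 134 134 136 128 136 135 137 130 133 131]
180 [ 96  98  93  96 102 101 103 122 132 130 135 133 133 132 136 135 128 130 136 132]
181 [ 97  97  94  89  96  95  99  97 100 100 118 131 135 128 124 131 133 132 130 130]
182 [ 94  99  99  96  95  96  93  88  86 111 149 166 181 174 141 141 132 133 129 126]
183 [ 96 101 114 125 121 119  95  81 109 151 177 154 149 153 148 168 137 125 126 124]
184 [107 140 179 204 205 179 100  90 148 180 143  90  72  83 109 141 143 115 127 124]
185 [130 194 202 204 190 152  83  97 143 161 107  80  62  60  93 155 177 134 125 125]
186 [116 133 132 126 106  92  73  99 142 139  98  90  69  61  97 155 181 134 128 129]
187 [123 125 110  78  72  69  61  94 143 148 110  95  77  69 103 158 180 132 130 126]
188 [144 137 116  79  82  66  59  73 128 173 151 109  89 106 146 165 165 140 134 133]
189 [205 204 186 121 101  92  66  63  97 151 176 150 151 159 167 171 138 138 138 131]
190 [203 213 209 182 111 110  89  86  72  96 126 149 174
[... 3141 characters left out ...]
116 122 114]
183 [110 115 119 109  93 138 176 156 140 132 128 131 114 118 124 117 119 115 116 115]
184 [112 114 118 108  84  96 137 164 179 161 119  98 107 121 120 114 116 115 114 116]
185 [116 112 117 113  87  80  81  95  95  92  85  96 106 115 117 114 117 113 114 112]
186 [112 118 119 124 117 110  96  83  78  85 104 116 115 116 122 119 113 112 119 113]
187 [111 113 116 122 127 157 157 146 125 112 114 113 115 118 116 118 116 115 113 117]
188 [114 116 110 116 123 160 157 175 170 149 118 118 117 122 114 119 122 115 117 114]
189 [117 113 113 117 123 162 177 175 150 141 128 123 123 119 115 119 119 117 115 113]
190 [112 111 114 126 140 154 174 171 135 123 123 127 126 116 119 113 116 116 114 118]
```

```bash
python3 - <<'E'
from h import *
from plant import r, eyes, workorder
import cv2
t=eyes.get_calibration("top")
print("slim",plane(t,(343.9,188.2),.04),"pin",plane(t,(344.6,188.1),.052),"eye",plane(t,(352.2,186.),.14),"eye0",plane(t,(258.3,180.6),.03))
# post top in top0 and boss ring in t6, print threshold-free patches
np.set_printoptions(linewidth=220)
i=cv2.cvtColor(cv2.imread("pics/top0.png"),cv2.COLOR_BGR2GRAY);print(i[241:244,310:340]);print(i[230:256,324:326].T)
i=cv2.cvtColor(cv2.imread("pics/t6.png"),cv2.COLOR_BGR2GRAY)
for v in range(230,258):print(v,i[v,314:344])
E
```

```text
slim [ 0.58872834 -0.32348072  0.04      ] pin [ 0.58799621 -0.32277811  0.052     ] eye [ 0.58632903 -0.32342295  0.14      ] eye0 [ 0.61587247 -0.0554154   0.03      ]
[[ 80  72  94  90  66  92 149 207 213 189 116 116 179 206 209 213 208 184 108 107 162 203 203 192 135  98  96 112 132 128]
 [ 72  87  94  84  68  94 155 208 211 188 108 129 194 206 212 214 210 191 119  86 134 200 208 198 144 105 105 125 130 132]
 [ 74  92  97  90  67  98 157 207 213 188 109 131 198 208 212 214 212 192 119  89 128 197 208 201 159 106 100 129 136 135]]
[[ 93  92  92 120 205 212 207 174 132 195 206 209 212 212 210 204 191 188 144 205 213 200 105  84 120 124]
 [ 90  97  97 127 206 214 208 175 163 202 204 213 214 214 212 203 160 188 179 211 210 199 105  89 118 125]]
230 [68 76 84 81 61 64 70 74 75 63 58 54 52 42 38 38 42 41 42 38 38 43 39 50 58 64 62 59 58 56]
231 [50 52 56 55 46 49 57 63 61 67 75 63 48 44 42 42 43 43 44 45 45 38 44 48 55 66 65 62 57 57]
232 [49 44 45 50 50 49 52 48 50 54 58 62 44 38 39 44 45 40 44 47 37 43 39 46 52 62 67 62 58 59]
233 [53 52 51 48 46 47 53 57 55 57 59 57 42 44 35 43 42 3
[... 2032 characters left out ...]
 62 76 78 72 71 66 69 70 71 64 60 55 63 67 74 74 67 63 61 59 57]
252 [76 75 72 70 62 57 59 52 52 57 66 72 79 73 71 62 61 58 59 60 63 70 76 81 74 65 56 62 62 63]
253 [75 74 74 72 60 58 61 62 56 52 59 69 74 74 74 71 69 72 71 74 75 79 76 79 74 62 59 62 63 61]
254 [79 78 74 72 63 60 62 62 60 60 57 67 78 76 71 75 80 83 79 82 77 72 87 94 87 62 60 60 63 62]
255 [75 74 75 72 65 57 59 61 63 61 63 79 99 87 77 80 77 77 77 81 83 87 94 99 87 64 60 62 61 63]
256 [ 78  74  72  73  61  64  60  59  62  61  73 103 107 103  99  99  93  95  96 100 109 109 107 103  87  64  62  59  64  63]
257 [ 77  74  73  63  61  61  59  62  65  61  84 107 108 105 109 107 110 109 113 112 113 109 109 102  88  67  59  59  62  62]
```

```bash
python3 - <<'E'
from h import *
from plant import r, eyes, workorder
import cv2
s=eyes.get_calibration("scene");th=np.linspace(0,6.283,90)
def ext(c,R,z0,z1,O=None,pitch=0,ax=None):
    q=np.array([proj(s,f(np.array([c[0]+R*np.cos(a),c[1]+R*np.sin(a),z]))) for a in th for z in(z0,z1)]);return np.r_[q.min(0),q.max(0)].round(1)
d=np.array([.9366,-.3504,0])
G=np.array([.4719,-.2780,.13])
for p in(-4,-2,0,2,4):
    Rm=cv2.Rodrigues(np.cross(d,[0,0,1])*np.radians(p))[0]; f=lambda P:G+Rm@(P-G)
    print(p,"boss extents u0 v0 u1 v1",ext((.4205,-.2588),.03,.111,.145),"eye",ext((.5884,-.3230),.015,.111,.141))
f=lambda P:P
print("bush",ext((.421,-.2593),.0165,.04,.07),"post",ext((.4213,-.2594),.029,.04,.04))
b=cv2.imread("pics/s6.png");g=cv2.cvtColor(b,cv2.COLOR_BGR2GRAY)
np.set_printoptions(linewidth=220)
print("col373",list(enumerate(g[148:205,373],148)));print("row168",list(enumerate(g[168,350:400],350)))
g0=cv2.cvtColor(cv2.imread("pics/scene0.png"),cv2.COLOR_BGR2GRAY)
print("bush col 368 pre",list(enumerate(g0[176:222,368],176)))
E
```

```text
-4 boss extents u0 v0 u1 v1 [357.8 152.8 386.5 179.5] eye [342.8 121.8 355.6 137.4]
-2 boss extents u0 v0 u1 v1 [357.6 153.3 386.4 180.4] eye [342.9 120.2 355.9 136. ]
0 boss extents u0 v0 u1 v1 [357.4 153.7 386.4 181.3] eye [343.  118.6 356.1 134.6]
2 boss extents u0 v0 u1 v1 [357.3 154.1 386.3 182.1] eye [343.2 117.1 356.4 133.2]
4 boss extents u0 v0 u1 v1 [357.1 154.6 386.1 182.8] eye [343.3 115.6 356.7 131.9]
bush [359.1 182.1 375.  200.5] post [353.9 188.2 378.2 203.9]
col373 [(148, np.uint8(25)), (149, np.uint8(26)), (150, np.uint8(29)), (151, np.uint8(36)), (152, np.uint8(43)), (153, np.uint8(49)), (154, np.uint8(56)), (155, np.uint8(64)), (156, np.uint8(72)), (157, np.uint8(80)), (158, np.uint8(77)), (159, np.uint8(73)), (160, np.uint8(72)), (161, np.uint8(72)), (162, np.uint8(72)), (163, np.uint8(71)), (164, np.uint8(72)), (165, np.uint8(71)), (166, np.uint8(70)), (167, np.uint8(69)), (168, np.uint8(72)), (169, np.uint8(79)), (170, np.uint8(79)), (171, np.uint8(75)), (172, np.uint8(71)), (173, np.uint8(71)), (174, np.uint8(70)), (175, np.uint8(70)), (176, np.uint8(71)), (177
[... 1967 characters left out ...]
np.uint8(100)), (190, np.uint8(134)), (191, np.uint8(173)), (192, np.uint8(163)), (193, np.uint8(121)), (194, np.uint8(98)), (195, np.uint8(93)), (196, np.uint8(92)), (197, np.uint8(90)), (198, np.uint8(89)), (199, np.uint8(89)), (200, np.uint8(89)), (201, np.uint8(103)), (202, np.uint8(142)), (203, np.uint8(181)), (204, np.uint8(186)), (205, np.uint8(161)), (206, np.uint8(109)), (207, np.uint8(81)), (208, np.uint8(78)), (209, np.uint8(79)), (210, np.uint8(79)), (211, np.uint8(78)), (212, np.uint8(71)), (213, np.uint8(62)), (214, np.uint8(65)), (215, np.uint8(51)), (216, np.uint8(43)), (217, np.uint8(53)), (218, np.uint8(87)), (219, np.uint8(124)), (220, np.uint8(133)), (221, np.uint8(130))]
```

Careful with the scale: shifts go in shares of 0.3 m and turns go in shares of 2 pi rad. That gives: 0.0012 m / 0.3 = 0.004, 0.001 m / 0.3 = 0.0033.

>>> move_tool(rows={"moves": [[0.002,0,0.0017,0,0,0],[0.004,0,0.0033,0,0,0],[0.004,0,0.0033,0,0,0],[0.004,0,0.0033,0,0,0],[0.004,0,0.0033,0,0,0],[0.004,0,0.0033,0,0,0],[0.004,0,0.0033,0,0,0]]})

```text
t: 17.75
position: [0.4729, -0.2784, 0.0916]
ee_rot: [3.092, -0.558, 0.0]
force: [-0.4, 1.1, -5.2]
opening: 0.0179
finger_force: 30.0
```

```bash
python3 -c "
from plant import r, eyes, workorder
print(r.read_state()['qd'].round(4)); print(workorder.job_done())"
```

```text
[ 0.002   0.      0.0014  0.0011 -0.001  -0.0001  0.0002]
the job is handed in; nothing more can be done
None
```

The job is handed in at 17.75 s: the lever is held still at 30 N over the brass-bush fixture (fixture 2), underside about 4 cm above the bush; centring measured to about 2 mm, level to about 2°, and the first two tries to grip it closed above the bar.

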